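# Point the filter selector of a bench light source at the green magnet

## Robot

A 6-joint arm with a two-finger parallel gripper is mounted at the origin on the work surface. World frame = base frame: x ahead of the robot, y to its left, z up, the work surface at z = 0. Lengths are in m, angles in rad, forces in N, time in s.
With the tool pointing down it reaches from about 0.275 to 1 m from the base axis. Payload 8.4 kg.
Tool frame: the origin (TCP) lies on the centre line of the jaws, within the pads' length; the fingertips stand 17 mm ahead of it and the grasp point (between the pads) lies 2 mm behind it (manip.tip_reach is the distance from the TCP to the fingertips, in m); z points along the fingers, y is the line along which they close (so a half turn about z gives the same grasp; the last joint's range is limited). The gripper opens to 85 mm and grips with 20 to 120 N. Pads are 22 mm wide; open, the fingers measure 114 mm over their backs; the gripper's body (76 mm by 85 mm) begins 54 mm behind the grasp point. The pads swing forward as they close: fully open they stand 13 mm farther back than shut.
Start: joints at [1.344, 0.353, 1.633, -0, 1.155, -0.002], TCP at [0.139, 0.609, 0.228] pointing down, gripper open.
Joint ranges: [-2.63, 2.63], [-0.92, 2.1], [0.06, 2.66], [-1.3, 4.44], [0, 2.69], [-3.02, 3.02]. Speed limits (rad/s): [2.22, 2.22, 2.79, 3.14, 3.14, 3.14].

## Interface

Orientations are given as a rotation vector (axis times angle).
In Python, from bench import manip gives the robot as it stands.
- The arm moves only by the tool jog_arm, called after "Request:" as name(argument=value, ...), one argument or row to a line, values as JSON. Schema: {"type":"object","properties":{"motion":{"type":"object","properties":{"plan":{"type":"array","items":{"type":"array","items":{"type":"number"},"minItems":5,"maxItems":5},"minItems":1,"maxItems":12}},"additionalProperties":false,"required":["plan"]},"clamp_n":{"type":"number"},"only":{"type":"string"},"quiet":{"type":"boolean"},"lines":{"type":"string"}},"required":["motion"],"additionalProperties":false}. motion is an object whose key "plan" holds a list of rows, 1 to 12 of them, each of 5 numbers: dx, dy, dz in shares of the most that a row can go, 1 being 62.5 mm, then a turn about the tool's z in normalised numbers (1 is 360 degrees), then the opening from 0.0 (shut) to 1.0 (fully open); each row shifts and turns the commanded pose from where the row before left it, along the tool's axes as they then stand; what a row does not reach is not made up. A row lasts 1/8 s, in which the tool goes at most 0.0625 m and 0.188 rad, less where a joint would pass 70% of its speed; a pose out of reach is approached as far as the arm can. The fingers move at their own pace and stop on an object; clamp_n is the grip in N (left out, the last holds). Time passes only in rows, so rows that do not move let the fingers close. The tool returns the time, the measured TCP pose, the force, the opening and the grip force at its end. only (a regular expression) keeps the lines of the reply that match it, lines (a string "A,B") keeps lines A to B, and quiet returns only ok. No shift or turn number may pass 1 either way. Input that does not fit is refused with a message, and nothing moves.
- manip.sense(): the state, without advancing time (a new reading comes with each control period).
- manip.read_camera(name): name is "side" or "top" or "wrist"; returns the picture (420x560x3 uint8, red, green, blue); there is no depth.
- manip.calibration(name): a dict with "K" (3x3 intrinsics, pixels), "k1" (the pictures are not rectified: a ray, as slopes to the right and down, at radius r is drawn at 1 + k1 r^2 times it, then the intrinsics apply), "camera_from_world" (4x4, takes a point from world to camera coordinates). Camera axes: x right, y down, z forward; pixel columns grow to the right and rows downward; lengths in m; the calibration is good to about 2 mm. A picture is of the moment at which its call begins: read the wrist's pose just before it. calibration takes no time and is no camera call; for the wrist camera it gives the pose at the moment of the call.
- manip.finish_job(): hands the job in; it is judged then, once.
The state is a dict: "time": time; "joint_positions": joint angles; "joint_velocities": joint speeds; "tau": joint torques, N m; "ee_pos": TCP position; "eef_rot": TCP orientation; "contact_force": force on the tool from outside, world axes, zero at the start; "torque": the same for the moment, N m; "finger_gap": opening from 0.0 (shut) to 1.0 (fully open); "gripper_force": force on a finger pad.
Only numpy, scipy, OpenCV 4.12 (cv2) and the standard library are available. Lean on these libraries where they do the work, as an engineer would, in place of code of your own. Each camera call takes 0.05 s, during which the arm holds its last target. There are 200 camera calls.

## Task

Turn the filter selector, the large black bar knob on top of the dark bench light source, so that its white pointer aims at the middle of the green magnet on the dial. The selector has no stops, so turn it the shorter way round, then let go. Ignore the orange magnet and leave the small silver dimmer knob as it is.

Things in the scene. Friction and masses are not known exactly. Their poses are not given: they have to be found in the camera images.
- selector (a joint): filter selector angle, rad, growing counter-clockwise seen from above (vertical axis). No stops: it turns endlessly and the value counts on, also below 0. At 0 the pointer lies along the light source's own +x (away from the robot when square to it). Slight friction (0.06 N m), no spring or clicks; stays where left.
- selector_grip (a point): on the selector's axis at grip height, 130 mm above the bench; turns with it: x (level) is the way the white pointer points, z up. The selector is a black skirt 68 mm across with an upright bar grip 60 mm long (along x), 16 mm thick (along y), top 14 mm above this point, skirt top 26 mm below it. The white pointer shows on the bar's +x half and reaches 55 mm from the axis.
- green_magnet: the target: green round magnet 24 mm across, 6 mm thick, fixed on the silver dial about 78 mm from the selector's axis; origin: centre of its underside, 91 mm above the bench. A like orange magnet lies on the dial too; which of them is left or right of the pointer varies. Green starts 0.6 to 1.4 rad from the pointer.
- dimmer (a joint): dimmer angle, rad, 0 at the start: small round silver knob (38 mm across, top 114 mm above the bench) 185 mm from the selector's axis, to be left alone. Both knobs are on the flat top, 90 mm above the bench, of the fixed dark grey light source (250 x 360 mm), which is placed and turned (to 0.4 rad) at random.

How it is judged:
By the outcome, as a careful person would: the job done as asked, in the order asked, and still so for the second after the job is handed in, with the robot touching nothing.
It also fails if it takes over 27 s, if anything falls off the work surface, if the arm or the gripper's body presses on something with over 40 N, if the wrist force passes 120 N, or if a joint passes its speed limit or range.

## Working session

There is one attempt and no reset: what is moved stays moved. The work goes in short steps, Python scripts to look and compute and a tool call to move; the robot and the scene stay as the last step left them, time stands still between calls to the robot, and variables do not carry over. Pictures are saved under pics/ and viewed, at most 10 in all, crops included, and the job is handed in when it is done.

```bash
ls; mkdir -p pics
```

Run:
```python
from bench import manip
import cv2
for n in("top","side"):
    cv2.imwrite(f"pics/{n}0.png",manip.read_camera(n)[:,:,::-1])
s=manip.sense();print(s["time"],s["ee_pos"],s["eef_rot"],s["finger_gap"])
```

```text
bench.py
pics
0.1 [0.13922251 0.60882911 0.22722366] [-3.52323776e-01 -3.12165311e+00  2.03612307e-03] 1.0034216430396696
```

View pics/top0.png

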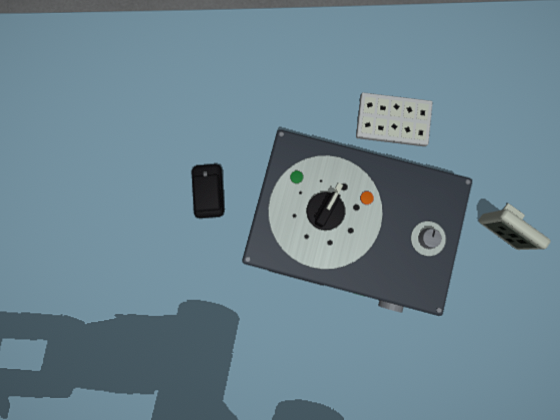

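View pics/side0.png

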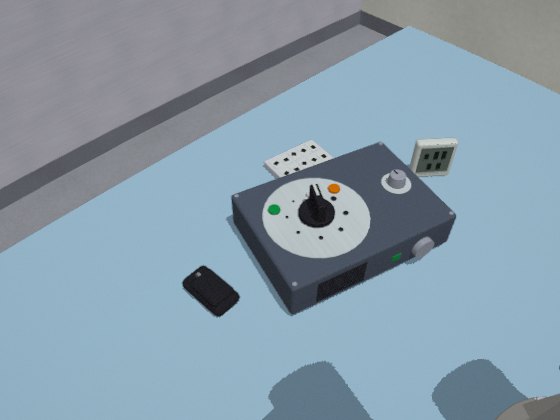

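Top view: the pointer runs from (326,210) to (339,184), green is at (297,177), orange at (367,198) and the dimmer at (430,238). Side view: green is at (274,210), orange at (334,189) and the skirt is centred near (317,212).

Create h.py:
```python
import numpy as np, cv2
from bench import manip
def dist(c): return np.array([c["k1"],0,0,0,0.])
def rays(c,px):
    u=cv2.undistortPoints(np.array(px,float).reshape(-1,1,2),np.array(c["K"]),dist(c)).reshape(-1,2)
    T=np.array(c["camera_from_world"]);R=T[:3,:3]
    return -R.T@T[:3,3], np.c_[u,np.ones(len(u))]@R
def plane(c,px,z):
    o,d=rays(c,px); return o+d*((z-o[2])/d[:,2])[:,None]
def tri(ca,pa,cb,pb):
    A=np.zeros((3,3));b=np.zeros(3);rs=[]
    for c,p in((ca,pa),(cb,pb)):
        o,d=rays(c,[p]);d=d[0]/np.linalg.norm(d[0]);P=np.eye(3)-np.outer(d,d);A+=P;b+=P@o;rs.append((o,P))
    x=np.linalg.solve(A,b);return x,[np.linalg.norm(P@(x-o)) for o,P in rs]
def big(m):
    n,l,s,c=cv2.connectedComponentsWithStats(m.astype(np.uint8));i=1+np.argmax(s[1:,4]);return l==i,c[i],s[i,4]
def masks(im):
    h=cv2.cvtColor(im,cv2.COLOR_RGB2HSV).astype(int);H,S,V=h[...,0],h[...,1],h[...,2]
    return dict(green=(H>50)&(H<85)&(S>130)&(V>50),orange=(H<18)&(S>150)&(V>90))
def circ(P):
    A=np.c_[2*P,np.ones(len(P))];x=np.linalg.lstsq(A,(P**2).sum(1),rcond=None)[0];return x[:2],np.sqrt(x[2]+x[:2]@x[:2])
```

Run:
```python
from h import *
np.set_printoptions(precision=4,suppress=True)
C={n:manip.calibration(n) for n in("top","side")};I={n:cv2.imread(f"pics/{n}0.png")[:,:,::-1].copy() for n in C}
for k in("green","orange"):
    q={n:big(masks(I[n])[k]) for n in C};print(k,[(v[1],v[2]) for v in q.values()],tri(C["top"],q["top"][1],C["side"],q["side"][1]))
for n in C:
    im=I[n].astype(int);m=(im.min(2)>120)&(im.max(2)-im.min(2)<40)
    for _ in[0]:
        m,c,a=big(m)
    ct=cv2.findContours(m.astype(np.uint8),cv2.RETR_EXTERNAL,cv2.CHAIN_APPROX_NONE)[0];ct=max(ct,key=len)
    P=plane(C[n],cv2.convexHull(ct).reshape(-1,2),.091)[:,:2];print(n,c,a,circ(P))
# pointer/skirt
print("skirt",plane(C["top"],[(326,210)],.104),"tip",plane(C["top"],[(339,184)],.13))
print("dimmer",tri(C["top"],(431,237),C["side"],(398,178)))
c=C["top"];T=np.array(c["camera_from_world"]);print(c["K"][0][0],(-T[:3,:3].T@T[:3,3]))
x0,y0=270,130
v=[cv2.resize(I["top"][150:270,260:390][:,:,::-1],None,fx=6,fy=5*1.0,interpolation=cv2.INTER_CUBIC)]
cv2.imwrite("pics/crop.png",cv2.resize(I["top"][160:250,266:386][:,:,::-1],None,fx=6,fy=6,interpolation=cv2.INTER_CUBIC))
```

```text
green [(array([296.292 , 176.5044]), np.int32(113)), (array([273.7   , 209.0333]), np.int32(90))] (array([ 0.6326, -0.0135,  0.0916]), [np.float64(0.0008532329075362668), np.float64(0.0008532329075363195)])
orange [(array([366.405 , 197.4545]), np.int32(121)), (array([333.5854, 187.9878]), np.int32(82))] (array([ 0.5921, -0.1356,  0.092 ]), [np.float64(0.0009047111947511839), np.float64(0.0009047111947511705)])
top [324.5112 213.0062] 8428 (array([ 0.5705, -0.0616]), np.float64(0.09965750745903673))
side [205.2072  54.7868] 44982 (array([ 1.3106, -0.6495]), np.float64(0.9837717836171346))
skirt [[ 0.5712 -0.0621  0.104 ]] tip [[ 0.6121 -0.0829  0.13  ]]
dimmer (array([ 0.5188, -0.2432,  0.0986]), [np.float64(0.0021046906751074758), np.float64(0.0021046906751075374)])
467.602178604137 [0.4938 0.0187 0.9085]
```

View pics/crop.png

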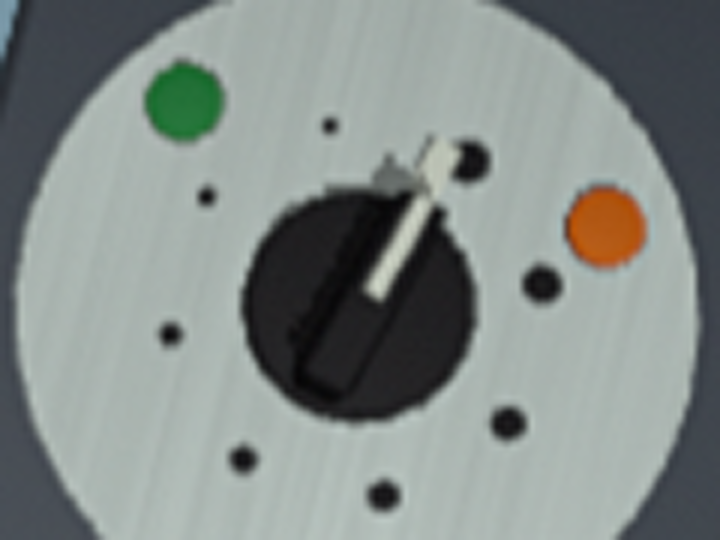

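The crop shows the pointer on the bar from (374,293) to (430,195), the skirt centre at (360,303) and green at (185,101). Green is about 1.18 rad counter-clockwise of the pointer. I'll move above the knob.

Careful with the scale: shifts go in shares of 62.5 mm and turns go in shares of 360 degrees. That gives: -0.04 m is -0.64.

Request:
jog_arm(
  motion={"plan":[[-0.64, -0.64, 0, 0, 1], [-0.64, -0.64, 0, 0, 1], [-0.64, -0.64, 0, 0, 1], [-0.64, -0.64, 0, 0, 1], [-0.64, -0.64, 0, 0, 1], [-0.64, -0.64, 0, 0, 1], [-0.64, -0.64, 0, 0, 1], [-0.64, -0.64, 0, 0, 1], [-0.64, -0.64, 0, 0, 1], [-0.64, -0.64, 0, 0, 1], [-0.64, -0.64, 0, 0, 1], [-0.64, -0.64, 0, 0, 1]]},
)

```text
time: 1.6
ee_pos: [0.5009, 0.0325, 0.2278]
eef_rot: [-0.353, -3.122, -0.0]
contact_force: [-0.6, -0.1, -0.1]
finger_gap: 1.0
gripper_force: 0.0
```

Request:
jog_arm(
  motion={"plan":[[-0.64, -0.64, 0, 0, 1], [-0.64, -0.64, 0, 0, 1], [0, 0, 0, -0.0239, 1], [0, 0, 0, -0.0239, 1], [0, 0, 0, 0, 1], [0, 0, 0, 0, 1]]},
)

```text
time: 2.35
ee_pos: [0.5603, -0.0613, 0.2278]
eef_rot: [0.114, -3.139, -0.0]
contact_force: [0.8, 0.3, 0.3]
finger_gap: 0.999
gripper_force: 0.0
```

Run:
```python
from h import *
np.set_printoptions(precision=4,suppress=True)
s=manip.sense();c=manip.calibration("wrist");im=manip.read_camera("wrist")
cv2.imwrite("pics/w1.png",im[:,:,::-1]);np.save("w1.npy",np.array([c["K"]]));import pickle;pickle.dump({k:c[k] for k in("K","k1","camera_from_world")},open("w1.pkl","wb"))
print(s["ee_pos"],s["eef_rot"],s["time"])
c=manip.calibration("top")
P=plane(c,[(266+u/6,160+v/6) for u,v in((374,293),(430,195))],.144);d=P[1]-P[0];print(P,np.arctan2(d[1],d[0]))
```

```text
[ 0.5603 -0.0613  0.2278] [ 0.1135 -3.1393 -0.    ] 2.35
[[ 0.5692 -0.062   0.144 ]
 [ 0.5959 -0.0784  0.144 ]] -0.5498600523579484
```

View pics/w1.png

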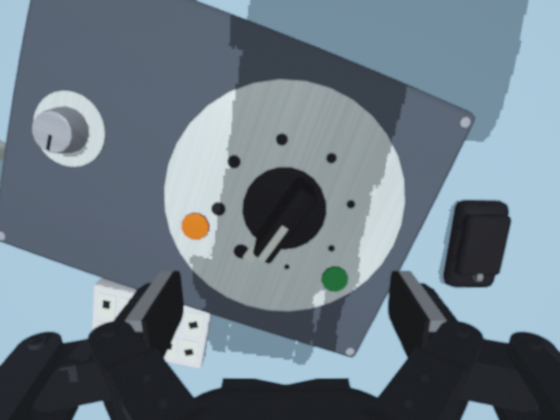

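The wrist view shows the pointer from (287,228) to (251,257), with the bar top running from about (303,183), green at (334,278), orange at (195,226) and the skirt centre at (285,208). I turned the wrong way by 0.3 and will correct that next. First I'll refine the pointer and green angles from this view.

Run:
```python
from h import *
import pickle
np.set_printoptions(precision=4,suppress=True)
c=pickle.load(open("w1.pkl","rb"));im=cv2.imread("pics/w1.png")[:,:,::-1].copy()
ct=manip.calibration("top")
for k,tp in(("green",(296.292,176.504)),("orange",(366.405,197.4545))):
    q=big(masks(im)[k]);print(k,q[1:],tri(c,q[1],ct,tp),plane(c,[q[1]],.097))
# pointer: bright pixels in the skirt's surroundings, top-of-bar part
print("skirt",plane(c,[(285,208)],.104))
x0,y0=225,160
cv2.imwrite("pics/w1c.png",cv2.resize(im[y0:y0+110,x0:x0+130][:,:,::-1],None,fx=5,fy=5,interpolation=cv2.INTER_CUBIC))
```

```text
green (array([334.2984, 278.5315]), np.int32(429)) (array([ 0.6328, -0.0127,  0.0934]), [np.float64(0.0003148414905991386), np.float64(0.00031484149059905477)]) [[ 0.6307 -0.0131  0.097 ]]
orange (array([194.9153, 225.869 ]), np.int32(496)) (array([ 0.5928, -0.1352,  0.0915]), [np.float64(1.4018295571044323e-05), np.float64(1.4018295571051648e-05)]) [[ 0.5907 -0.1338  0.097 ]]
skirt [[ 0.5677 -0.0606  0.104 ]]
```

View pics/w1c.png

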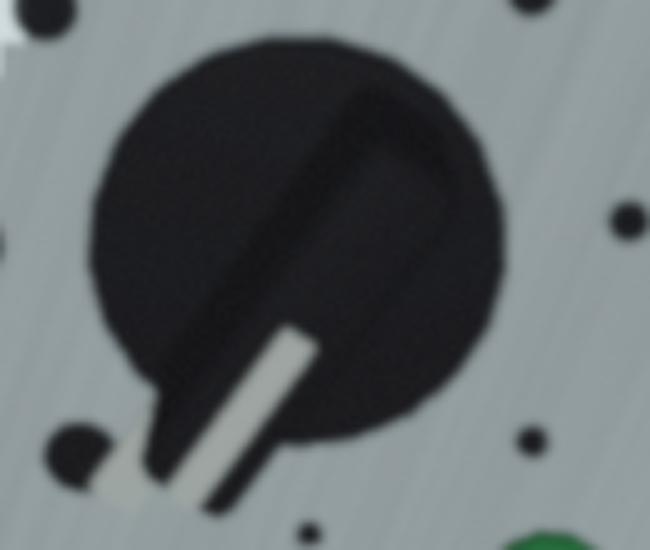

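In the crop, the pointer's centre line on the bar top runs from (303,335) to (188,497). The low pointer tip is near (118,480).

Run:
```python
from h import *
import pickle
np.set_printoptions(precision=4,suppress=True)
c=pickle.load(open("w1.pkl","rb"));f=lambda u,v:(225+u/5,160+v/5)
P=plane(c,[f(303,335),f(188,497)],.144);d=P[1]-P[0];print(P,np.arctan2(d[1],d[0]))
T=plane(c,[f(118,480)],.1);print(T)
ct=manip.calibration("top")
print("height of inner pointer end",tri(c,f(303,335),ct,(266+374/6,160+293/6)))
ax=np.array([.570,-.0615]);
for n,g in(("green",(.632,-.0131)),("orange",(.592,-.1352))):
    e=np.array(g)-ax;print(n,np.hypot(*e),np.arctan2(e[1],e[0]))
s=manip.sense();d=np.r_[ax,0.2278]-s["ee_pos"];y=1.643;print(d)
```

```text
[[ 0.5691 -0.06    0.144 ]
 [ 0.5946 -0.0745  0.144 ]] -0.5156923298801964
[[ 0.6132 -0.088   0.1   ]]
height of inner pointer end (array([ 0.5685, -0.0609,  0.1468]), [np.float64(0.0008998910274702133), np.float64(0.0008998910274702467)])
green 0.07865468835358772 0.6628272882779342
orange 0.07691352286821869 -1.2807093944738683
[ 0.0097 -0.0002 -0.    ]
```

Converted, 0.035 m is 0.56, -0.0085 m is -0.136, 0.15 rad / 6.2832 = 0.0239.

Request:
jog_arm(
  motion={"plan":[[0, 0, 0, 0.0239, 1], [0, 0, 0, 0.0239, 1], [0, 0, 0, 0.0239, 1], [0, 0, 0, 0.0239, 1], [-0.136, 0.0752, 0, 0, 1], [0, 0, 0.48, 0, 1], [0, 0, 0.48, 0, 1], [0, 0, 0.56, 0, 1], [0, 0, 0, 0, 1], [0, 0, 0, 0, 1]]},
)

```text
time: 3.65
ee_pos: [0.5711, -0.0617, 0.1339]
eef_rot: [0.813, 3.033, 0.0]
contact_force: [0.1, 0.5, 1.4]
finger_gap: 0.997
gripper_force: 0.0
```

Request:
jog_arm(
  motion={"plan":[[0, 0, 0, 0, 0], [0, 0, 0, 0, 0], [0, 0, 0, 0, 0], [0, 0, 0, 0, 0], [0, 0, 0, 0, 0], [0, 0, 0, 0, 0], [0, 0, 0, 0, 0], [0, 0, 0, 0, 0]]},
  clamp_n=30,
)

```text
time: 4.65
ee_pos: [0.5702, -0.0618, 0.1333]
eef_rot: [0.815, 3.034, -0.0]
contact_force: [-2.1, -0.2, 5.8]
finger_gap: 0.178
gripper_force: 31.3
```

Gripped. Turning counter-clockwise, which is negative about the tool's z.

Converted, -0.12 rad / 6.2832 = -0.0191.

Request:
jog_arm(
  motion={"plan":[[0, 0, 0, -0.0191, 0], [0, 0, 0, -0.0191, 0], [0, 0, 0, -0.0191, 0], [0, 0, 0, -0.0191, 0], [0, 0, 0, -0.0191, 0], [0, 0, 0, -0.0191, 0], [0, 0, 0, -0.0191, 0], [0, 0, 0, -0.0191, 0], [0, 0, 0, -0.0191, 0], [0, 0, 0, -0.0172, 0], [0, 0, 0, 0, 0], [0, 0, 0, 0, 0]]},
)

```text
time: 6.15
ee_pos: [0.5702, -0.0615, 0.1333]
eef_rot: [-1.023, 2.97, 0.0]
contact_force: [-2.1, 1.2, 6.5]
finger_gap: 0.173
gripper_force: 31.3
```

Run:
```python
from h import *
s=manip.sense();r=s["eef_rot"];print("bar",2*np.arctan2(r[1],r[0])-np.pi,s["ee_pos"])
cv2.imwrite("pics/t2.png",cv2.resize(manip.read_camera("top")[150:270,250:410][:,:,::-1],None,fx=4,fy=4,interpolation=cv2.INTER_CUBIC))
```

```text
bar 0.6632405834758694 [ 0.5701521  -0.06146604  0.13327676]
```

Converted, -0.05 m is -0.8, -0.04 m is -0.64.

Request:
jog_arm(
  motion={"plan":[[0, 0, 0, 0, 1], [0, 0, 0, 0, 1], [0, 0, 0, 0, 1], [0, 0, 0, 0, 1], [0, 0, 0, 0, 1], [0, 0, -0.64, 0, 1], [0, 0, -0.8, 0, 1], [0, 0, -0.8, 0, 1], [0, 0, 0, 0, 1], [0, 0, 0, 0, 1], [0, 0, 0, 0, 1]]},
)

```text
time: 7.58
ee_pos: [0.5692, -0.0615, 0.2713]
eef_rot: [1.022, -2.968, -0.002]
contact_force: [0.3, -0.0, 0.2]
finger_gap: 1.005
gripper_force: 0.0
```

Run:
```python
from h import *
import pickle
c=manip.calibration("wrist");im=manip.read_camera("wrist");cv2.imwrite("pics/w3.png",im[:,:,::-1])
pickle.dump({k:c[k] for k in("K","k1","camera_from_world")},open("w3.pkl","wb"))
q=big(masks(im)["green"]);print(q[1:],plane(c,[q[1]],.097))
# axis pixel at z .144
T=np.array(c["camera_from_world"]);X=T@[.57,-.0615,.13,1];K=np.array(c["K"]);p=cv2.projectPoints(X[:3].reshape(1,1,3),np.zeros(3),np.zeros(3),K,dist(c))[0].ravel();print(p)
x0,y0=int(p[0]-65),int(max(0,p[1]-45));print(x0,y0)
cv2.imwrite("pics/w3c.png",cv2.resize(im[y0:y0+110,x0:x0+130][:,:,::-1],None,fx=5,fy=5,interpolation=cv2.INTER_CUBIC))
```

```text
(array([284.57320872, 261.82866044]), np.int32(321)) [[ 0.63110919 -0.01347021  0.097     ]]
[284.2386886  194.01303867]
219 149
```

View pics/w3c.png

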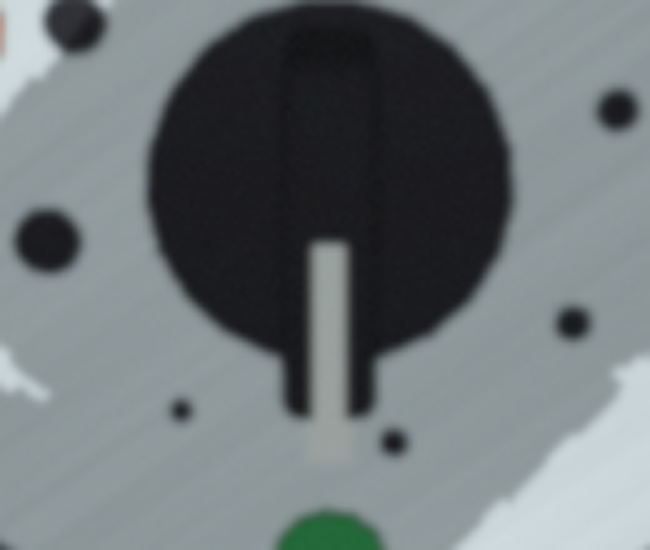

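The pointer sits at column 329, pointing straight at the green centre (column about 330). The skirt axis is also near 330, so it is aligned. The gripper is clear.

```bash
python3 -c "
from bench import manip
print(manip.finish_job())"
```

```text
the job is handed in; nothing more can be done
None
```

I turned the selector about 1.19 rad counter-clockwise, the shorter way, so its pointer aims at the middle of the green magnet. I then let go and handed the job in at about 7.6 s, without touching the dimmer.

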